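# Load a tip rack into the empty lane

## Robot

A 6-joint arm with a two-finger parallel gripper is mounted at the origin on the work surface. World frame = base frame: x ahead of the robot, y to its left, z up, the work surface at z = 0. Lengths are in m, angles in degrees, forces in N, time in s.
With the tool pointing down it reaches from about 0.4 to 0.825 m from the base axis. Payload 7 kg.
Tool frame: the origin (TCP) lies at the very end of the fingers, on their centre line; the grasp point (between the pads) lies 19 mm behind it (r.hold_point_z is the distance from the TCP to the grasp point, in m); x points along the fingers, y is the direction in which the jaws open and shut, and the axes are right-handed (so a half turn about x gives the same grasp; the last joint's range is limited). The gripper opens to 88 mm and grips with 3 to 60 N. Pads are 19 mm wide; open, the fingers measure 130 mm over their backs; the gripper's body (78 mm by 193 mm) begins 47 mm behind the grasp point.
Start: joints at [-51.79, 20.546, 0.682, 0, -70.136, -16.507], TCP at [0.25, -0.627, 0.201] pointing down, gripper open.
Joint ranges: [-176.03, 176.03], [-82.01, 121.73], [-58.28, 71.71], [-173.87, 95.51], [-174.79, -0.11], [-173.66, 173.66]. Speed limits (degrees/s): [136.94, 136.94, 172.46, 180, 180, 180].

## Interface

Orientations are given as [roll, pitch, yaw] about the fixed x, y, z axes, in that order (R = Rz(yaw) Ry(pitch) Rx(roll)).
In Python, from plant import r gives the robot as it stands. The module is installed in compiled form; this text tells all that it offers.
- The arm moves only by the shell command python3 -m creep 'ROWS' [FORCE]. ROWS is JSON, a list of rows, each a list of 7 numbers: the turn, a rotation vector about the tool's x, y, z in rad, then the shift along the tool's x, y, z in cm, then the opening in per cent of the stroke, from 0 (shut) to 100 (fully open). In form: [[rx, ry, rz, x, y, z, fingers], ...]. A call has 1 to 8 rows; each row shifts and turns the commanded pose from where the row before left it, along the tool's axes as they then stand; what a row does not reach is not made up. A row lasts 1/10 s, in which the tool goes at most 50 mm and 8.59 degrees, less where a joint would pass 70% of its speed; a pose out of reach is approached as far as the arm can. A call is refused whole if a number of a shift passes 5 or a number of a turn 0.15, either way. A call with a gripper value outside its range is refused whole. The fingers move at their own pace and stop on an object; FORCE is the grip in N (left out, the last holds). Time passes only in rows, so rows that do not move let the fingers close. It gives the time, the measured TCP pose, the force and the opening at its end, in the units of the state.
- r.get_state(): the state, without advancing time (a new reading comes with each control period).
- r.capture(name): name is "scene" or "top" or "wrist"; returns (picture, depth): 384x512x3 uint8, blue, green, red; 384x512 float32, m along the optical axis (not along the pixel's ray), 0 where there is no reading.
- r.camera_info(name): a dict with "fovy" (degrees; the focal length in pixels is half the picture's height over the tangent of half this angle, whatever the lens; pixels are square), "cx", "cy" (the principal point, pixels), "dist_coeffs" ([k1, k2, p1, p2, k3] as OpenCV has them; the pictures are not rectified), "camera_from_world" (4x4, takes a point from world to camera coordinates). Camera axes: x right, y down, z forward; pixel columns grow to the right and rows downward; lengths in m; the calibration is good to about 2 mm. A picture is of the moment at which its call begins: read the wrist's pose just before it. camera_info takes no time and is no camera call; for the wrist camera it gives the pose at the moment of the call.
- r.close_job(): hands the job in, once; it reports no verdict.
Trained networks look in the newest picture that a camera, given by its name, has taken for a name from the list of things; names that differ only in an ending like _2 or _b are one class to them, and where a whole thing is asked for, a point or a joint stands for the part that bears it (a point fixed in the world has none). Each returns a list of dicts, best first, with "score" (0 to 1); they miss things now and then, are a little off and sometimes report something else, mostly with a low value. They report only what shows in the picture. A call takes as long as a camera call. They do not tell look-alikes from the thing itself.
- r.look_for(query, camera): "rect" ([left, top, right, bottom] in pixels, round what is visible of it).
- r.masks_of(query, camera): "pixels" (384x512 bool, what is visible of it) and "rect" ([left, top, right, bottom] in pixels, round what is visible of it).
The state is a dict: "time_s": time; "joints": joint angles; "qd": joint speeds; "joint_torque": joint torques, N m; "tcp_pos": TCP position; "eef_rot": TCP orientation; "contact_force": force on the tool from outside, world axes, zero at the start; "moment": the same for the moment, N m; "gripper_width": finger opening in m.
Only numpy, scipy, OpenCV 4.12 (cv2) and the standard library are available. Lean on these libraries where they do the work, as an engineer would, in place of code of your own. Each camera call takes 0.05 s, during which the arm holds its last target. There are 200 camera calls.

## Task

Push the loose pipette-tip rack into line with the empty lane of the loader, then push it gently down the lane until it stands straight and right up against the stop at the far end. Only push it with the fingers, never pinch or lift it; neither the rack nor the robot may touch the guide rails, and the rack already parked in the other lane and everything else on the bench stay where they are.

Things in the scene. Friction and masses are not known exactly. Their poses are not given: they have to be found in the camera images.
- loader: flat aluminium two-lane rack loader fixed to the bench: plate 360 (its x) x 253 (its y) x 6 mm, origin under its centre; +x runs down the lanes to the stop (roughly to the robot's left), +y is the side nearer the robot. Two lanes 110 mm wide, centre lines at y = +60.5 and -60.5 mm, from x = +5 mm to the stop; from x = -180 to +5 mm the plate is open and flat
- stop (a point): middle of the inner face of the steel cross stop that closes both lanes, at loader x = +168 mm, y = 0, 15 mm above the bench; the stop is 12 mm thick, its top 24 mm above the bench; it may be touched
- rail_left: fixed steel guide rail 163 x 11 mm, top 24 mm above the bench, along the loader's x, at loader y = +121 mm (from x = +5 to +168 mm); origin under its centre, 6 mm above the bench. Must not be touched by the rack or the robot
- rail_middle: the same kind of rail between the two lanes, at loader y = 0; must not be touched
- rail_right: the same kind of rail at loader y = -121 mm; must not be touched
- dock: thin dark pad, 80 x 60 mm, on the plate at the far end of the empty lane (the lane at +y or that at -y, it varies); no obstacle, things slide over it. Its origin is where the centre of the rack's underside is when the rack stands straight, in the middle of the lane and against the stop; axes as the loader's
- rack: the loose tip rack to load: closed box, white base, grey top with a grid of dark tip mouths, 112 long (its x) x 88 wide (its y) x 50 mm tall, 0.15 to 0.31 kg, origin under its centre; stands on the open part of the plate (its top 56 mm above the bench), out of line with the empty lane and turned up to 0.2 rad from the loader's x. Slides under a push of 1 to 4 N
- parked: an identical tip rack already loaded, standing at the stop in the other lane, origin under its centre; leave it alone
- tube_rack: bystander: red block with holes for tubes, 100 x 65 x 35 mm, origin under its centre, stands past the closed end of the loader
- vial: bystander: small amber vial, 26 mm across, 55 mm tall, origin under its centre, beside the loader's side away from the robot
- bottle: bystander: bottle, 56 mm across, 110 mm tall, origin under its centre, beside the loader's side away from the robot
- beaker: bystander: small beaker, 64 mm across, 75 mm tall, origin under its centre, past the closed end of the loader
- marker: bystander: marker pen lying down, 120 mm long, 12 mm thick, origin under its centre, beside the loader's side near the robot
- jar: bystander: small white jar, 44 mm across, 50 mm tall, origin under its centre, beside the loader's side near the robot
Not all that is in view belongs to the job. What is shaped like the rack but purple is not meant.

How it is judged (in metres and radians):
At the end, for the whole second after the job is handed in: The rack stands flat on the plate in the empty lane, its centre within 6 mm along the lane and 11 mm across it of the dock pad's centre (against the stop), within 0.1 rad of the lane's direction, at rest; the parked rack within 6 mm of where it was (x of rack in the frame of dock between -0.006 and 0.006 m and y of rack in the frame of dock between -0.011 and 0.011 m and angle between the x axis of rack and the x axis of loader, either way round below 0.1 rad and z of rack in the frame of loader below 0.009 m and angle between rack's own z axis and vertical below 0.05 rad and linear speed of rack below 0.01 m/s and distance of parked from where it was at the start of the episode below 0.006 m); the robot touches nothing.
It fails at once if the rack or the robot touches a guide rail (contact force between any of rail_left, rail_middle, rail_right and anything else above 0.3 N).
It fails at once if the rack is lifted off the plate or tipped (more than 6 mm or 0.15 rad) (z of rack in the frame of loader above 0.012 m or angle between rack's own z axis and vertical above 0.15 rad).
It fails at once if the rack is pinched or shoved hard (over 30 N from the fingers) (contact force between rack and the fingers above 30 N).
It fails at once if the parked rack is moved by more than 6 mm or touched by the rack being loaded (distance of parked from where it was at the start of the episode above 0.006 m or contact force between rack and parked above 0.3 N).
It fails at once if a bystander is moved by more than 15 mm (distance of any of tube_rack, vial, bottle, beaker, marker, jar from where it was at the start of the episode above 0.015 m).
It also fails if it takes over 54 s, if anything falls off the work surface, if the arm or the gripper's body presses on something with over 40 N, if the wrist force passes 120 N, or if a joint passes its speed limit or range.

## Working session

There is one attempt and no reset: what is moved stays moved. The work goes in short steps, Python scripts to look and compute and a shell command to move; the robot and the scene stay as the last step left them, time stands still between calls to the robot, and variables do not carry over. Pictures are saved under pics/ and viewed, about 8 in all and at most 12, crops included, and the job is handed in when it is done.

```bash
mkdir -p pics; cat > h.py <<'E'
import numpy as np, cv2
from plant import r
def K(n):
    i=r.camera_info(n); f=192/np.tan(np.radians(i["fovy"])/2)
    return np.array([[f,0,i["cx"]],[0,f,i["cy"]],[0,0,1]]),np.array(i["dist_coeffs"],float),np.array(i["camera_from_world"])
def cloud(n,depth,mask):
    k,d,T=K(n); v,u=np.nonzero(mask&(depth>0))
    p=cv2.undistortPoints(np.c_[u,v].astype(np.float64)[:,None],k,d)[:,0]
    z=depth[v,u]; P=np.c_[p*z[:,None],z]
    return (P-T[:3,3])@T[:3,:3], np.c_[u,v]
def pix(n,P):
    k,d,T=K(n); return cv2.projectPoints(np.array(P,float).reshape(-1,3),cv2.Rodrigues(T[:3,:3])[0],T[:3,3],k,d)[0][:,0]
E
python3 - <<'E'
from h import *
for n in ("scene","top"):
    im,d=r.capture(n); cv2.imwrite(f"pics/{n}0.png",im); np.save(f"pics/{n}0.npy",d)
    print(n,d.min(),d.max(),-K(n)[2][:3,:3].T@K(n)[2][:3,3])
    for q in ("rack","dock","loader","parked","rail_middle","rail_left","rail_right","jar","marker"):
        print(q,[(np.round(x["rect"]).tolist(),round(x["score"],2)) for x in r.look_for(q,n)])
s=r.get_state();print(s["time_s"],s["tcp_pos"],s["eef_rot"],s["gripper_width"])
E
```

```text
scene 0.0 1.8502593 [ 0.76894004 -0.31566846  0.67831264]
rack [([124.0, 325.0, 210.0, 381.0], 0.98), ([181.0, 219.0, 251.0, 288.0], 0.82), ([61.0, 187.0, 133.0, 253.0], 0.81), ([194.0, 146.0, 214.0, 174.0], 0.7)]
dock [([233.0, 164.0, 269.0, 194.0], 0.69)]
loader [([154.0, 140.0, 343.0, 337.0], 0.69)]
parked [([273.0, 161.0, 331.0, 227.0], 0.6), ([327.0, 120.0, 358.0, 162.0], 0.52)]
rail_middle [([250.0, 167.0, 287.0, 223.0], 0.79)]
rail_left [([204.0, 147.0, 244.0, 200.0], 0.68), ([355.0, 189.0, 366.0, 208.0], 0.65), ([272.0, 160.0, 329.0, 228.0], 0.16)]
rail_right [([307.0, 186.0, 335.0, 248.0], 0.89)]
jar [([195.0, 148.0, 216.0, 174.0], 0.57)]
marker [([144.0, 200.0, 182.0, 248.0], 0.75)]
top 0.0 1.8119048 [0.4386551  0.00615683 0.92843795]
rack [([314.0, 254.0, 356.0, 304.0], 0.88), ([146.0, 134.0, 172.0, 163.0], 0.23)]
dock [([212.0, 183.0, 240.0, 209.0], 0.88)]
loader [([192.0, 122.0, 339.0, 227.0], 0.65)]
parked [([198.0, 136.0, 243.0, 172.0], 0.62)]
rail_middle [([204.0, 171.0, 264.0, 184.0], 0.85)]
rail_left [([208.0, 216.0, 268.0, 224.0], 0.54)]
rail_right [([201.0, 125.0, 261.0, 136.0], 0.91)]
jar [([232.0, 232.0, 248.0, 249.0], 0.63)]
marker [([280.0, 232.0, 326.0, 240.0], 0.6), ([209.0, 215.0, 267.0, 229.0], 0.54)]
1.0 [ 0.24956281 -0.62711451  0.20125997] [ 92.61516958  89.99745658 114.31429378] 0.08717009394313444
```

```bash
python3 -c "
import cv2,numpy as np
a=cv2.imread('pics/top0.png')[100:320,130:400];b=cv2.imread('pics/scene0.png')[90:384,40:400]
a=cv2.resize(a,(400,326));b=cv2.resize(b,(400,326));cv2.imwrite('pics/v1.png',np.hstack([a,b]))"
```

```text
(no output)
```

View pics/v1.png

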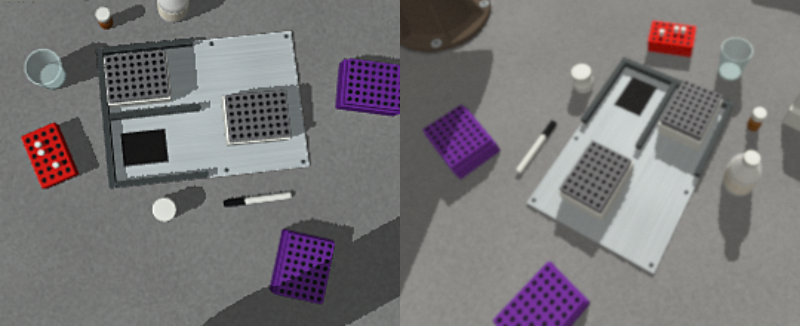

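The top view shows grey-topped racks at about (304,179), which is loose, and (222,152), which is parked at the stop. Purple look-alikes are at about (377,157) and (334,279), so they're rejected. The dock pad in the near (+y) lane is at about (227,198). The rack I want is the grey one at (304,179).

```bash
cat >> h.py <<'E'
from scipy.optimize import least_squares
def rect_top(P,lo,hi):
    Q=P[(P[:,2]>lo)&(P[:,2]<hi)]
    if len(Q)<30: return None
    (c,s,a)=cv2.minAreaRect((Q[:,:2]*1000).astype(np.float32))
    if s[0]<s[1]: s=s[::-1]; a+=90
    return np.round(c,1),np.round(s,1),round((a+90)%180-90,2),len(Q),round(float(np.median(Q[:,2])),4)
E
python3 - <<'E'
from h import *
im=cv2.imread("pics/top0.png");d=np.load("pics/top0.npy")
P,uv=cloud("top",d,np.ones(d.shape,bool))
def sel(l,t,rr,b):
    return (uv[:,0]>=l)&(uv[:,0]<=rr)&(uv[:,1]>=t)&(uv[:,1]<=b)
print("loose",rect_top(P[sel(275,150,332,202)],.045,.066))
print("parked",rect_top(P[sel(192,126,250,176)],.045,.066))
for n,b in dict(mid=(200,165,270,188),left=(200,211,272,229),right=(198,122,266,140)).items():
    print(n,rect_top(P[sel(*b)],.018,.03))
q=P[sel(200,120,262,226)]; 
g=P[sel(250,205,320,215)]; print("plate z",np.median(g[:,2]))
print("bench z",np.median(P[sel(250,300,290,320)][:,2]))
s,cs=P,None
for q in("loader","dock","rack","stop"):
    for n in("top",):
        for m in r.masks_of(q,n)[:3]:
            k=cv2.erode(m["pixels"].astype(np.uint8),np.ones((1,1)))>0
            C,_=cloud(n,d,k); print(q,n,round(m["score"],2),m["rect"],rect_top(C,-.005,.03),rect_top(C,.045,.066))
for n in ("jar","marker","tube_rack","vial","bottle","beaker"):
    for m in r.masks_of(n,"top")[:1]:
        C,_=cloud("top",d,m["pixels"]);print(n,np.round(np.median(C,0),3),C.max(0).round(3),C.min(0).round(3))
E
```

```text
loose (array([ 568.6, -140.5]), array([106.8,  82.2]), -85.48, 1329, 0.0547)
parked (array([640.4,  68.4]), array([106.1,  83.7]), -84.35, 1322, 0.0547)
mid (array([579.3,  43.8]), array([168.7,  61.7]), -89.78, 395, 0.0236)
left (array([467.5,  34.5]), array([177.2,  39. ]), 89.13, 344, 0.0233)
right (array([702.1,  53.6]), array([166.4,  23. ]), -79.67, 290, 0.0234)
plate z 0.005476769378991065
bench z -0.0005605252646106178
loader top 0.68 [192.7, 120.1, 340.8, 227.7] (array([592.4, -46.2]), array([368.3, 263.8]), -84.97, 8967, 0.0059) None
loader top 0.66 [282.5, 232.9, 324.7, 241.5] (array([ 425.1, -144. ]), array([117.9,  14.2]), -86.39, 191, 0.0109) None
dock top 0.91 [210.4, 184.4, 239.3, 208.6] (array([519.9,  58.2]), array([80.1, 60.2]), -84.44, 653, 0.0061) None
rack top 0.9 [353.4, 139.4, 404.8, 176.5] (array([ 628.5, -363.4]), array([135.2, 102.3]), 82.54, 217, 0.0135) (array([ 623.9, -352.3]), array([108. ,  83.6]), 82.17, 1223, 0.0487)
rack top 0.76 [313.9, 257.0, 356.3, 301.5] (array([ 339.2, -196.8]), array([124.7,  58.5]), -52.71, 75, 0.0189) (array([ 308.4, -215.9]), array([105.8,  82. ]), -15.04, 1330, 0.0487)
rack top 0.57 [279.6, 162.4, 326.1, 197.4] (array([ 535.8, -122.1]), array([126.9,  58.8]), 59.46, 37, 0.0195) (array([ 567.2, -140.3]), array([106.1,  79.5]), -85.31, 1278, 0.0547)
stop top 0.87 [195.1, 119.4, 342.2, 229.5] (array([594.9, -49.2]), array([364.3, 261.5]), -84.45, 8801, 0.0059) None
jar [0.41  0.024 0.05 ] [0.428 0.042 0.054] [0.393 0.004 0.016]
marker [ 0.424 -0.147  0.011] [ 0.435 -0.085  0.015] [ 0.413 -0.203 -0.001]
tube_rack [0.505 0.22  0.034] [0.559 0.267 0.05 ] [0.45  0.177 0.001]
vial [0.746 0.127 0.053] [0.763 0.14  0.057] [0.739 0.115 0.004]
bottle [0.765 0.005 0.074] [0.816 0.033 0.113] [ 0.749 -0.025 -0.   ]
beaker [0.658 0.233 0.04 ] [0.683 0.259 0.079] [ 0.621  0.195 -0.   ]
```

```bash
cat >> h.py <<'E'
from scipy.spatial.transform import Rotation as Ro
R2=lambda a:np.array([[np.cos(a),-np.sin(a)],[np.sin(a),np.cos(a)]])
E
python3 - <<'E'
from h import *
d=np.load("pics/top0.npy")
P,uv=cloud("top",d,np.ones(d.shape,bool))
o0=np.array([520,58.2]);a0=np.radians(95.2)
L=(P[:,:2]*1000-o0)@R2(a0)+[112,60.5]   # rough loader coords
k=(abs(P[:,2]-.0235)<.003)&(L[:,0]>0)&(L[:,0]<190)&(abs(L[:,1])<135)&~((L[:,0]>45)&(L[:,0]<172)&(abs(L[:,1]+60.5)<50))
Q=P[k,:2]*1000
boxes=[(86.5,121,81.5,5.5),(86.5,0,81.5,5.5),(86.5,-121,81.5,5.5),(174,0,6,126.5)]
def res(p):
    l=(Q-p[:2])@R2(p[2])
    return np.min([np.hypot(np.maximum(abs(l[:,0]-x)-a,0),np.maximum(abs(l[:,1]-y)-b,0))+.05*np.minimum(abs(l[:,1]-y)/b,9)*(b<9) for x,y,a,b in boxes],0)
c0=o0-R2(a0)@[112,60.5]
s=least_squares(res,[*c0,a0],loss="soft_l1",f_scale=1.,x_scale=[1,1,.01],diff_step=1e-4)
print(len(Q),s.x[:2],np.degrees(s.x[2]),np.mean(res(s.x)))
f=lambda w:(np.array(w)-s.x[:2])@R2(s.x[2])
print("dock",f(o0),"parked",f([640.4,68.4]),"rack",f([568.6,-140.5]))
st=r.get_state();R=Ro.from_euler("xyz",st["eef_rot"],degrees=True).as_matrix();print(R.round(3),st["time_s"])
E
```

```text
1121 [590.51244383 -47.4900868 ] 95.5370667276822 0.021423468911942082
dock [112.00065904  59.98542787] parked [110.53570694 -60.83697864] rack [-90.46160253  30.78469775]
[[ 0.    -0.37   0.929]
 [ 0.     0.929  0.37 ]
 [-1.     0.     0.   ]] 1.5
```

```bash
cat >> h.py <<'E'
LO=np.array([590.5,-47.5]);LA=np.radians(95.54)
def go(lx,ly,z,zang):
    "loader mm, TCP height mm, tool-z angle rel. loader x (deg)"
    st=r.get_state();R=Ro.from_euler("xyz",st["eef_rot"],degrees=True).as_matrix()
    p=np.array(st["tcp_pos"])*1000; l=(p[:2]-LO)@R2(LA)
    w=np.append(LO+R2(LA)@[lx,ly],z); a=LA+np.radians(zang)
    Z=np.array([np.cos(a),np.sin(a),0]);X=np.array([0,0,-1.]);T=np.c_[X,np.cross(Z,X),Z]
    print("t",st["time_s"],"loader",l.round(1),"z",p[2].round(1),"turn",Ro.from_matrix(R.T@T).as_rotvec().round(3),"shift cm after turn",(T.T@(w-p)/10).round(2),"before",(R.T@(w-p)/10).round(2),"F",np.round(st["contact_force"],2),"w",round(st["gripper_width"],4),"J",np.round(st["joints"],1))
E
python3 -c "
from h import *
go(-90.5,-55,150,-90)"
```

```text
t 1.5 loader [-544.   395.3] z 201.3 turn [ 0.282  0.    -0.   ] shift cm after turn [ 5.13 45.35 45.03] before [ 5.13 31.02 55.87] F [-1.78 -1.71  0.56] w 0.0878 J [-51.8  20.5   0.7  -0.  -70.1 -16.5]
```

```bash
python3 -m creep '[[0.141,0,0,0,0,0,45],[0.141,0,0,0,0,0,45],[0,0,0,0,3.4,3.4,45],[0,0,0,0,3.4,3.4,45],[0,0,0,0,3.4,3.4,45],[0,0,0,0,3.4,3.4,45],[0,0,0,0,3.4,3.4,45],[0,0,0,0,3.4,3.4,45]]'
python3 -m creep '[[0,0,0,0,3.4,3.4,45],[0,0,0,0,3.4,3.4,45],[0,0,0,0,3.4,3.4,45],[0,0,0,0,3.4,3.4,45],[0,0,0,0,3.4,3.4,45],[0,0,0,0,3.4,3.4,45],[0,0,0,0,3.4,3.4,45],[0,0,0,0,0,0,45]]'
python3 -c "
from h import *
go(-90.5,-55,150,-90)"
```

```text
time_s: 2.3
tcp_pos: [0.4339, -0.4028, 0.2016]
eef_rot: [-39.3, 90.0, -33.8]
contact_force: [0.5, -0.3, -0.0]
gripper_width: 0.0395
time_s: 3.1
tcp_pos: [0.6498, -0.1402, 0.2003]
eef_rot: [75.5, 90.0, 81.3]
contact_force: [0.3, -0.9, -1.4]
gripper_width: 0.0396
t 3.1 loader [-98.  -50.1] z 200.3 turn [ 0.004  0.    -0.   ] shift cm after turn [5.03 0.75 0.49] before [5.03 0.75 0.49] F [ 0.28 -0.92 -1.43] w 0.0396 J [  4.6  19.6  -0.8  -0.  -69.6 -88.8]
```

```bash
python3 -m creep '[[0,0,0,3,0.75,0.5,45],[0,0,0,0,0,0,45],[0,0,0,0,0,0,45]]'; python3 - <<'E'
from h import *
go(-90.5,-55,30,-90)
im,d=r.capture("wrist"); cv2.imwrite("pics/w1.png",im)
P,uv=cloud("wrist",d,np.ones(d.shape,bool))
L=(P[:,:2]*1000-LO)@R2(LA); k=(abs(L[:,0]+90)<80)&(abs(L[:,1]-31)<70)
Q=np.c_[L[k]/1000,P[k,2]]; print(rect_top(Q,.045,.066))
E
```

```text
time_s: 3.4
tcp_pos: [0.6505, -0.1369, 0.1711]
eef_rot: [-169.8, 89.9, -164.3]
contact_force: [-0.1, 0.6, 0.4]
gripper_width: 0.0394
t 3.4 loader [-94.8 -51.1] z 171.1 turn [ 0.    -0.002  0.   ] shift cm after turn [14.11  0.43  0.39] before [14.11  0.43  0.42] F [-0.09  0.63  0.43] w 0.0394 J [  4.9  20.7  -3.1   0.  -66.3 -89.3]
(array([-92.8,  29.3]), array([106.1,  81.9]), -0.82, 9527, 0.0556)
```

View pics/w1.png

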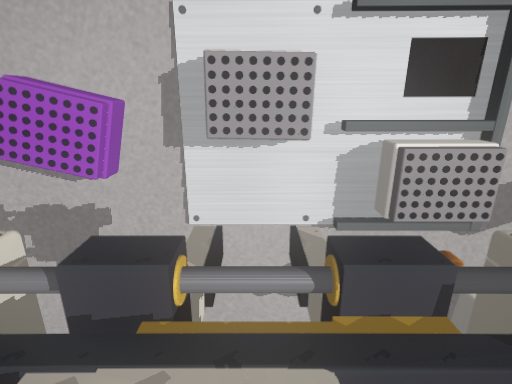

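The wrist view shows the grey rack at (260,95) and the purple one at (55,125), so the choice is confirmed. The rail and dock lie to the right. Next I lower behind the rack's far side.

```bash
python3 -m creep '[[0,0,0,4,0.2,0.2,45],[0,0,0,4,0,0,45],[0,0,0,4,0,0,45],[0,0,0,2.3,0,0,45],[0,0,0,0,0,0,45],[0,0,0,0,0,0,45]]'; python3 -c "
from h import *
go(-92,60.5-44-9.5,28,-90)"
```

```text
time_s: 4.05
tcp_pos: [0.6538, -0.1351, 0.0299]
eef_rot: [-26.5, 89.9, -21.0]
contact_force: [0.3, 0.3, -0.6]
gripper_width: 0.0396
t 4.05 loader [-93.3 -54.6] z 29.9 turn [-0.     0.001  0.001] shift cm after turn [ 0.19  0.13 -6.16] before [ 0.18  0.13 -6.16] F [ 0.33  0.26 -0.59] w 0.0396 J [  5.   28.  -11.8   0.1 -50.1 -89.5]
```

```bash
python3 -m creep '[[0,0,0,0.2,0,-1.2,45],[0,0,0,0,0,-1.2,45],[0,0,0,0,0,-0.4,45],[0,0,0,0,0,-0.4,45],[0,0,0,0,0,-0.4,45],[0,0,0,0,0,-0.4,45],[0,0,0,0,0,-0.4,45],[0,0,0,0,0,-0.4,45]]';python3 -m creep '[[0,0,0,0,0,-0.4,45],[0,0,0,0,0,-0.4,45],[0,0,0,0,0,-0.3,45],[0,0,0,0,0,0,45]]'; python3 - <<'E'
from h import *
go(-92,60.5-44-9.5,28,-90)
cv2.imwrite("pics/t2.png",r.capture("top")[0])
im,d=r.capture("top")
P,uv=cloud("top",d,np.ones(d.shape,bool))
L=(P[:,:2]*1000-LO)@R2(LA); k=(abs(L[:,0]+90)<90)&(abs(L[:,1]-61)<65)
Q=np.c_[L[k]/1000,P[k,2]]; print(rect_top(Q,.045,.06))
E
```

```text
time_s: 4.85
tcp_pos: [0.607, -0.139, 0.0274]
eef_rot: [-10.0, 89.8, -4.4]
contact_force: [5.3, 0.2, 6.1]
gripper_width: 0.0396
time_s: 5.25
tcp_pos: [0.5955, -0.1401, 0.0274]
eef_rot: [-11.0, 89.8, -5.4]
contact_force: [3.5, 0.6, 5.1]
gripper_width: 0.0392
t 5.25 loader [-92.6   4. ] z 27.4 turn [0.001 0.003 0.001] shift cm after turn [-0.06  0.06 -0.3 ] before [-0.07  0.06 -0.3 ] F [3.5  0.65 5.1 ] w 0.0392 J [  5.1  23.8 -19.6   0.  -46.4 -89.5]
(array([-91.4,  63.3]), array([107.7,  74.3]), -0.29, 1144, 0.0547)
```

```bash
python3 -m creep '[[0,0,0,0,0,0.8,45],[0,0,0,0,0,2,45],[0,0,0,-4,0,2,45],[0,0,0,-4,0,0,45],[0,0,0,-4,0,0,45],[0,0,0,-2,0,0,45],[0,0,0,0,0,0,45]]'; cat >> h.py <<'E'
def rack(cam,cx,cy,name):
    im,d=r.capture(cam); cv2.imwrite(f"pics/{name}.png",im)
    P,uv=cloud(cam,d,np.ones(d.shape,bool))
    L=(P[:,:2]*1000-LO)@R2(LA); k=(abs(L[:,0]-cx)<85)&(abs(L[:,1]-cy)<65)
    print(cam,rect_top(np.c_[L[k]/1000,P[k,2]],.045,.062))
E
python3 - <<'E'
from h import *
rack("wrist",-90,60,"w2");rack("top",-90,60,"t3")
go(-175,60.5,200,0);go(-175,60.5,150,180)
im,d=r.capture("wrist")
P,uv=cloud("wrist",d,np.ones(d.shape,bool))
l=(P[:,:2]*1000-LO)@R2(LA)
for y in(0,121):
    k=(l[:,0]>5)&(l[:,0]<150)&(abs(l[:,1]-y)<12)&(abs(P[:,2]-.0235)<.003)
    print("rail",y,rect_top(np.c_[l[k]/1000,P[k,2]],0,.1))
E
```

```text
time_s: 6.05
tcp_pos: [0.6428, -0.1356, 0.1692]
eef_rot: [-8.2, 89.8, -2.6]
contact_force: [0.2, -0.0, -0.5]
gripper_width: 0.0395
wrist (array([-92.8,  59.6]), array([106.2,  80.9]), -0.01, 10373, 0.0527)
top (array([-91.4,  59.1]), array([107.2,  82.4]), 0.0, 1340, 0.0547)
t 6.15 loader [-92.2 -41.7] z 165.4 turn [-1.571e+00 -1.000e-03 -2.000e-03] shift cm after turn [-3.46 10.22 -8.28] before [ -3.45  -8.28 -10.23] F [ 0.24 -1.27 -0.99] w 0.039 J [  5.1  20.1  -4.8  -0.  -65.2 -89.5]
t 6.15 loader [-92.2 -41.7] z 165.4 turn [ 1.57e+00 -2.00e-03  1.00e-03] shift cm after turn [  1.54 -10.22   8.28] before [  1.55  -8.28 -10.22] F [ 0.24 -1.27 -0.99] w 0.039 J [  5.1  20.1  -4.8  -0.  -65.2 -89.5]
rail 0 (array([77.5,  0.1]), array([144.9,  10.1]), -0.1, 1326, 0.0227)
rail 121 (array([ 77.5, 120.3]), array([144.9,  12.2]), 0.44, 1965, 0.0228)
```

```bash
python3 -m creep '[[0,0,0,0,-2.9,-3.4,45],[0,0,0,0,-2.9,-3.4,45],[0,0,0,0,-2.8,-3.4,45],[-0.143,0,0,0,0,0,45],[-0.143,0,0,0,0,0,45],[-0.143,0,0,0,0,0,45],[-0.143,0,0,0,0,0,45],[-0.143,0,0,0,0,0,45]]';python3 -m creep '[[-0.143,0,0,0,0,0,45],[-0.143,0,0,0,0,0,45],[-0.143,0,0,0,0,0,45],[-0.143,0,0,0,0,0,45],[-0.143,0,0,0,0,0,45],[-0.143,0,0,0,0,0,45],[0,0,0,0,0,0,45],[0,0,0,0,0,0,45]]'; python3 -c "
from h import *
go(-178,59.4,31,0)"
```

```text
time_s: 7.0
tcp_pos: [0.5473, -0.2307, 0.1642]
eef_rot: [122.7, 89.8, 169.5]
contact_force: [-0.3, 0.3, -0.9]
gripper_width: 0.0394
time_s: 7.8
tcp_pos: [0.5479, -0.2308, 0.165]
eef_rot: [75.7, 89.9, 171.1]
contact_force: [-0.8, 0.1, -0.3]
gripper_width: 0.0397
t 7.8 loader [-178.3   60.1] z 165.0 turn [-0.002  0.001 -0.002] shift cm after turn [13.4  -0.07  0.03] before [13.4  -0.1   0.02] F [-0.76  0.08 -0.29] w 0.0397 J [ -4.   14.6 -12.7  -0.  -62.9   9.5]
```

```bash
python3 -m creep '[[0,0,0,4,0,0,45],[0,0,0,4,0,0,45],[0,0,0,4,0,0,45],[0,0,0,1.4,-0.05,0,45],[0,0,0,0,0,0,45],[0,0,0,0,0,0,45]]'; python3 -m creep '[[0,0,0,0,0,1,45],[0,0,0,0,0,0.5,45],[0,0,0,0,0,0.5,45],[0,0,0,0,0,0.5,45],[0,0,0,0,0,0.5,45],[0,0,0,0,0,0.5,45],[0,0,0,0,0,0.5,45],[0,0,0,0,0,0,45]]'; python3 -c "
from h import *
go(46,60.5,31,0);rack('top',-70,60,'t4')"
```

```text
time_s: 8.4
tcp_pos: [0.5502, -0.2311, 0.0334]
eef_rot: [-130.8, 89.9, -35.2]
contact_force: [-0.5, 0.9, 1.7]
gripper_width: 0.0392
time_s: 9.2
tcp_pos: [0.5452, -0.1904, 0.0322]
eef_rot: [70.7, 90.0, 166.4]
contact_force: [1.2, 0.1, -0.3]
gripper_width: 0.0395
t 9.2 loader [-137.9   58.9] z 32.2 turn [ 0.003  0.    -0.   ] shift cm after turn [ 0.12  0.16 18.39] before [ 0.13  0.11 18.39] F [ 1.16  0.11 -0.32] w 0.0395 J [  0.1  20.9 -23.7  -0.  -45.4   5.6]
top (array([-87.7,  78. ]), array([93.3, 44.7]), -1.73, 471, 0.0546)
```

```bash
python3 -c "
from h import *
im,d=r.capture('scene');rack('scene',-70,60,'s5')
a=cv2.imread('pics/t4.png')[100:290,170:400];b=im[100:350,100:400]
cv2.imwrite('pics/v5.png',np.hstack([cv2.resize(a,(400,330)),cv2.resize(b,(400,330))]))"
```

```text
scene (array([-92.3,  50. ]), array([106.6,  57.2]), -3.3, 324, 0.0549)
```

View pics/v5.png

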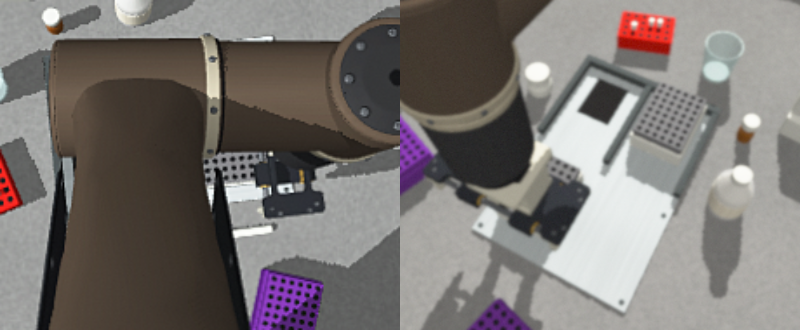

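```bash
python3 -c "
from h import *
im=cv2.imread('pics/s5.png')
for cx,c in((-71,(0,255,0)),(-92,(0,0,255))):
    w=[np.append((LO+R2(LA)@[cx+a,59.4+b])/1000,.056) for a,b in((56,44),(56,-44),(-56,-44),(-56,44))]
    cv2.polylines(im,[(pix('scene',w)*1).round().astype(int)],True,c,1)
cv2.imwrite('pics/v6.png',cv2.resize(im[170:300,150:290],None,fx=4,fy=4))"
```

```text
(no output)
```

View pics/v6.png

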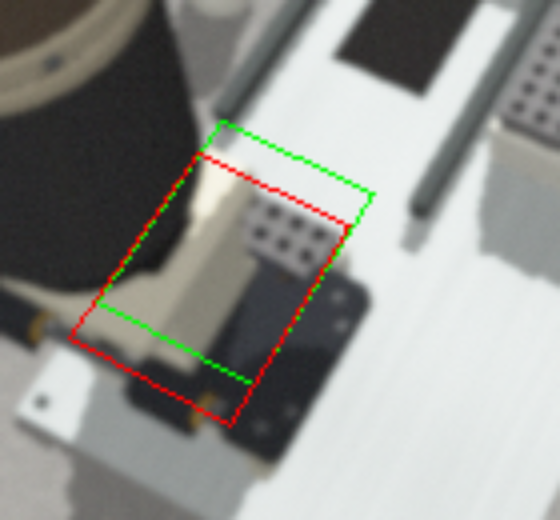

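```bash
python3 - <<'E'
from h import *
go(46,60.5,31,0)
im,d=r.capture("scene")
P,uv=cloud("scene",d,np.ones(d.shape,bool))
L=(P[:,:2]*1000-LO)@R2(LA); L=np.c_[L,P[:,2]*1000]
k=(abs(L[:,0]+90)<130)&(abs(L[:,1]-60)<110)
for a,b in((10,20),(20,30),(30,40),(40,50),(50,60),(60,70),(70,80),(80,100),(100,120),(120,150)):
    q=L[k&(L[:,2]>=a)&(L[:,2]<b)]
    if len(q): print(a,b,len(q),np.percentile(q,[2,25,50,75,98],axis=0)[:,:2].round(0).tolist())
E
```

```text
t 9.35 loader [-138.5   58.9] z 32.2 turn [ 0.002 -0.    -0.   ] shift cm after turn [ 0.12  0.16 18.45] before [ 0.12  0.12 18.45] F [0.21 0.82 0.34] w 0.0399 J [  0.1  20.9 -23.6   0.  -45.5   5.6]
10 20 80 [[-148.0, -4.0], [-8.0, 1.0], [5.0, 91.0], [21.0, 117.0], [39.0, 124.0]]
20 30 194 [[-148.0, -4.0], [7.0, 1.0], [18.0, 30.0], [29.0, 121.0], [38.0, 127.0]]
30 40 20 [[-148.0, 16.0], [-50.0, 17.0], [-46.0, 18.0], [-41.0, 19.0], [-39.0, 70.0]]
40 50 10 [[-54.0, 18.0], [-50.0, 19.0], [-47.0, 20.0], [-45.0, 20.0], [-43.0, 20.0]]
50 60 321 [[-142.0, 20.0], [-62.0, 30.0], [-55.0, 42.0], [-48.0, 54.0], [-41.0, 72.0]]
60 70 3 [[-145.0, 81.0], [-145.0, 81.0], [-144.0, 81.0], [-144.0, 81.0], [-144.0, 81.0]]
70 80 5 [[-148.0, 81.0], [-148.0, 81.0], [-148.0, 81.0], [-147.0, 84.0], [-146.0, 86.0]]
80 100 14 [[-150.0, 83.0], [-150.0, 86.0], [-149.0, 90.0], [-149.0, 94.0], [-148.0, 97.0]]
120 150 795 [[-177.0, -23.0], [-174.0, 19.0], [-169.0, 59.0], [-165.0, 98.0], [-102.0, 141.0]]
```

```bash
python3 -m creep '[[0,0,0,0,0,-1,45],[0,0,0,0,0,-1,45],[0,0,0,0,0,-2,45],[0,0,0,-2,0,-4,45],[0,0,0,-4,0,-4,45],[0,0,0,-4,0,-4,45],[0,0,0,-4,0,0,45],[0,0,0,0,0,0,45]]'; python3 -c "
from h import *
go(-178,60,31,0)
rack('top',-70,60,'t7');rack('scene',-70,60,'s7')
a=cv2.imread('pics/t7.png')[100:290,170:400];b=cv2.imread('pics/s7.png')[100:350,100:400]
cv2.imwrite('pics/v7.png',np.hstack([cv2.resize(a,(400,330)),cv2.resize(b,(400,330))]))"
```

```text
time_s: 10.2
tcp_pos: [0.5626, -0.345, 0.1691]
eef_rot: [-122.3, 89.5, -26.7]
contact_force: [0.6, 0.9, -0.1]
gripper_width: 0.0395
t 10.2 loader [-293.4   56.5] z 169.1 turn [ 0.    -0.005  0.008] shift cm after turn [13.81  0.35 11.54] before [13.75  0.46 11.61] F [ 0.56  0.89 -0.11] w 0.0395 J [-14.5  20.   -4.5   0.1 -65.   20.1]
top (array([-91. ,  59.1]), array([106.6,  82.2]), 0.0, 1327, 0.0546)
scene (array([-92.8,  60.5]), array([105.8,  83. ]), -0.31, 2262, 0.055)
```

View pics/v7.png

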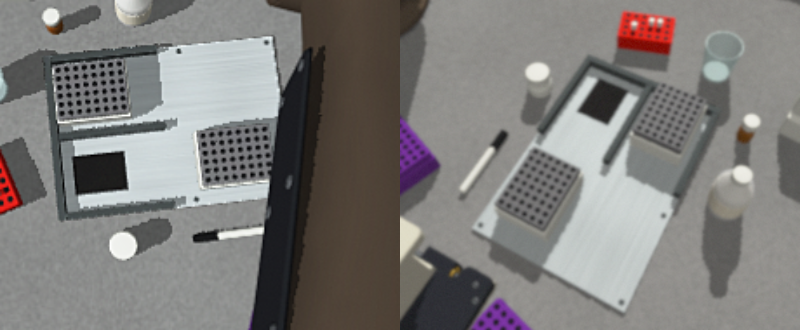

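```bash
python3 - <<'E'
from h import *
st=r.get_state();R=Ro.from_euler("xyz",st["eef_rot"],degrees=True).as_matrix();p=np.array(st["tcp_pos"])
for cam in("wrist","scene"):
    im,d=r.capture(cam)
    P,uv=cloud(cam,d,np.ones(d.shape,bool))
    T=(P-p)@R*1000   # tool frame mm
    k=(abs(T[:,1])<110)&(abs(T[:,2])<60)&(T[:,0]<60)
    print(cam,"tool frame")
    for a in range(-90,60,10):
        q=T[k&(T[:,0]>=a)&(T[:,0]<a+10)]
        if len(q): print(a,len(q),"y",np.percentile(q[:,1],[0,25,50,75,100]).round(0),"z",np.percentile(q[:,2],[0,25,50,75,100]).round(0))
    cv2.imwrite(f"pics/{cam}8.png",im)
E
```

```text
wrist tool frame
-90 468 y [-81. -23. -23.  24.  83.] z [-37.  -9.  -4.   0.   8.]
-80 304 y [-23. -23.  20.  24.  24.] z [-5.  2.  5.  8. 12.]
-70 730 y [-31. -23. -19.  24.  32.] z [-12. -11. -10.   4.  11.]
-60 653 y [-34. -25.  20.  27.  35.] z [-12. -11. -11.  -9.  -1.]
-50 737 y [-35. -25.  20.  26.  36.] z [-12. -11. -10.  -9.   6.]
-40 618 y [-35. -24.  20.  25.  36.] z [-12. -11. -11.  -9.  10.]
-30 234 y [-35. -21. -19.  22.  36.] z [-11. -11.  -9.  -4.   9.]
scene tool frame
-90 5 y [-87. -87. -86. -86. -86.] z [-26. -20.  -7.  -5.  37.]
```

The fingers really end about 25 mm short of the reported TCP. At TCP z = 32 mm they passed just above the rack, and the lateral push only caught its top edge. I'll measure the tip offset precisely.

```bash
python3 - <<'E'
from h import *
st=r.get_state();R=Ro.from_euler("xyz",st["eef_rot"],degrees=True).as_matrix();p=np.array(st["tcp_pos"])
im,d=r.capture("wrist")
P,uv=cloud("wrist",d,np.ones(d.shape,bool))
T=(P-p)@R*1000
k=(abs(T[:,1])<45)&(abs(T[:,2])<20)&(T[:,0]<80)&(T[:,0]>-60)
for s in(-1,1):
    q=T[k&(np.sign(T[:,1])==s)]; f=q[q[:,2]<-8]
    print(s,"max x",np.sort(q[:,0])[-5:].round(1),"n",len(q),"lowest pix",uv[k&(np.sign(T[:,1])==s)].min(0),"y range",f[:,1].min().round(1),f[:,1].max().round(1))
# expected pixels of tip corners at tool x = 0 and -25
for x in(0,-25): print(x,pix("wrist",[p+R@(np.array([x,y,-9.5])/1000) for y in(-41,-20,20,41)]).round(0).tolist())
a=im[190:330,130:390];cv2.imwrite("pics/v8.png",cv2.resize(a,None,fx=3,fy=3))
E
```

```text
-1 max x [-24.7 -24.5 -24.  -23.9 -23.9] n 1094 lowest pix [186 225] y range -35.7 -19.8
1 max x [-24.8 -24.7 -24.7 -24.5 -23.4] n 1090 lowest pix [289 225] y range 19.5 35.5
0 [[194.0, 210.0], [226.0, 210.0], [286.0, 210.0], [317.0, 210.0]]
-25 [[186.0, 226.0], [221.0, 226.0], [290.0, 226.0], [326.0, 226.0]]
```

View pics/v8.png

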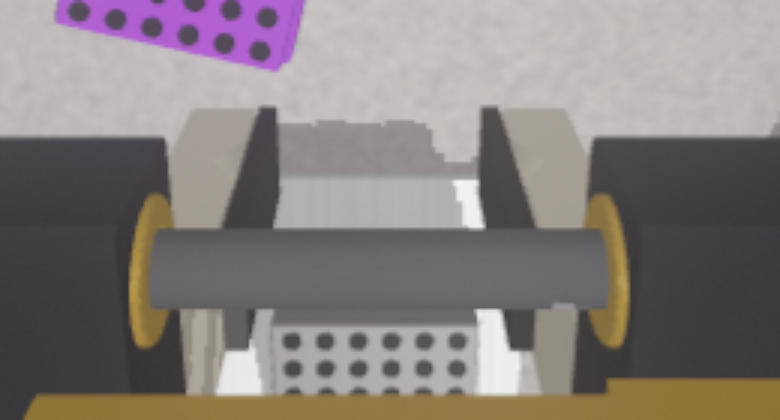

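```bash
python3 -m creep '[[0,0,0,0,0.3,3.7,45],[0,0,0,0,0,3.7,45],[0,0,0,4,0,3.8,45],[0,0,0,4,0,0,45],[0,0,0,4,0,0,45],[0,0,0,0,0,0,45],[0,0,0,0,0,0,45]]'; python3 -c "
from h import *
go(-180,59.4,5,0)"
```

```text
time_s: 11.15
tcp_pos: [0.546, -0.2334, 0.0464]
eef_rot: [90.8, 89.8, -173.4]
contact_force: [-0.0, 0.4, 1.1]
gripper_width: 0.0395
t 11.15 loader [-180.8   62.2] z 46.4 turn [ 0.003 -0.    -0.003] shift cm after turn [ 4.14 -0.28  0.08] before [ 4.14 -0.3   0.08] F [-0.01  0.4   1.09] w 0.0395 J [ -4.3  21.3 -20.7   0.  -48.2  10. ]
```

```bash
python3 -m creep '[[0,0,0,2,-0.25,0,45],[0,0,0,1,0,0,45],[0,0,0,0.6,0,0,45],[0,0,0,0.5,0,0,45],[0,0,0,0,0,0,45]]'; python3 -m creep '[[0,0,0,0,0,1,45],[0,0,0,0,0,0.4,45],[0,0,0,0,0,0.4,45],[0,0,0,0,0,0.4,45],[0,0,0,0,0,0.4,45],[0,0,0,0,0,0.4,45],[0,0,0,0,0,0.4,45],[0,0,0,0,0,0.4,45]]';python3 -c "
from h import *
go(44,59.8,5,0);rack('scene',-70,60,'s9')"
```

```text
time_s: 11.65
tcp_pos: [0.5489, -0.2333, 0.0058]
eef_rot: [101.4, 90.0, -162.9]
contact_force: [-0.1, -0.2, 0.0]
gripper_width: 0.0396
time_s: 12.45
tcp_pos: [0.5455, -0.1953, 0.006]
eef_rot: [-118.8, 90.0, -23.1]
contact_force: [0.2, -2.8, 1.8]
gripper_width: 0.0393
t 12.45 loader [-142.7   59.1] z 6.0 turn [ 0.002 -0.     0.001] shift cm after turn [ 0.1   0.07 18.67] before [ 0.1   0.03 18.67] F [ 0.22 -2.84  1.83] w 0.0393 J [ -0.4  23.  -24.8   0.  -42.2   6. ]
scene (array([-87.2,  58.3]), array([130.9,  81.6]), 2.1, 819, 0.0549)
```

```bash
python3 -m creep '[[0,0,0,0,0.03,0.4,45],[0,0,0,0,0.03,0.4,45],[0,0,0,0,0,0.4,45],[0,0,0,0,0,0.4,45],[0,0,0,0,0,0.4,45],[0,0,0,0,0,0.4,45],[0,0,0,0,0,0.2,45],[0,0,0,0,0,0,45]]';python3 - <<'E'
from h import *
go(44,59.8,5,0);rack('scene',-70,60,'s10')
im,d=r.capture('scene');P,uv=cloud('scene',d,np.ones(d.shape,bool))
L=(P[:,:2]*1000-LO)@R2(LA);k=(P[:,2]>.05)&(P[:,2]<.06)&(abs(L[:,1]-60)<60)&(L[:,0]>-60)&(L[:,0]<60)
q=L[k]
for y in range(10,110,10):
    m=q[abs(q[:,1]-y)<5]
    if len(m): print(y,"front x",m[:,0].max().round(1))
for x in range(-60,20,10):
    m=q[abs(q[:,0]-x)<5]
    if len(m): print(x,"right y",m[:,1].min().round(1),"left",m[:,1].max().round(1))
E
```

```text
time_s: 13.3
tcp_pos: [0.5416, -0.1689, 0.0054]
eef_rot: [48.1, 90.0, 143.7]
contact_force: [-0.3, -0.1, 0.8]
gripper_width: 0.0395
t 13.3 loader [-116.1   60.4] z 5.4 turn [ 0.002  0.001 -0.001] shift cm after turn [ 0.04 -0.06 16.01] before [ 0.05 -0.1  16.01] F [-0.33 -0.12  0.81] w 0.0395 J [  2.4  22.2 -26.3  -0.  -41.6   3.3]
scene (array([-60.1,  57.9]), array([130.3,  80.6]), 3.23, 677, 0.0551)
20 front x 2.1
30 front x 2.6
40 front x 3.4
50 front x 3.5
60 front x 2.9
70 front x 2.6
80 front x 4.1
90 front x 3.7
100 front x 1.7
-60 right y 21.1 left 25.4
-50 right y 20.3 left 53.8
-40 right y 20.5 left 55.7
-30 right y 20.4 left 56.2
-20 right y 20.7 left 90.8
-10 right y 20.5 left 99.5
0 right y 20.7 left 102.0
```

```bash
for i in 1; do python3 -m creep '[[0,0,0,0,0,0.4,45],[0,0,0,0,0,0.4,45],[0,0,0,0,0,0.4,45],[0,0,0,0,0,0.4,45],[0,0,0,0,0,0.4,45],[0,0,0,0,0,0.4,45],[0,0,0,0,0,0.4,45],[0,0,0,0,0,0.4,45]]'; done; python3 -m creep '[[0,0,0,0,0,0.4,45],[0,0,0,0,0,0.4,45],[0,0,0,0,0,0.4,45],[0,0,0,0,0,0.4,45],[0,0,0,0,0,0.4,45],[0,0,0,0,0,0.4,45],[0,0,0,0,0,0.4,45],[0,0,0,0,0,0.2,45]]'; cat > chk.py <<'E'
from h import *
go(45,60.5,5,0)
im,d=r.capture('scene');P,uv=cloud('scene',d,np.ones(d.shape,bool))
L=(P[:,:2]*1000-LO)@R2(LA);k=(P[:,2]>.05)&(P[:,2]<.06)&(abs(L[:,1]-60)<60)&(L[:,0]>-10)
q=L[k]
print("front",[(y,q[abs(q[:,1]-y)<5][:,0].max().round(1)) for y in range(20,110,10) if (abs(q[:,1]-y)<5).any()])
print("right",[(x,q[abs(q[:,0]-x)<5][:,1].min().round(1)) for x in range(0,170,15) if (abs(q[:,0]-x)<5).any()],"left max",q[:,1].max().round(1))
E
python3 chk.py
```

```text
time_s: 14.2
tcp_pos: [0.5388, -0.1373, 0.0057]
eef_rot: [-35.0, 90.0, 60.7]
contact_force: [0.2, -0.3, -2.2]
gripper_width: 0.0396
time_s: 15.0
tcp_pos: [0.5358, -0.1074, 0.0057]
eef_rot: [33.0, 90.0, 128.7]
contact_force: [-0.7, -1.2, -1.6]
gripper_width: 0.0392
t 15.0 loader [-54.4  60.2] z 5.7 turn [ 0.003  0.    -0.   ] shift cm after turn [0.07 0.03 9.94] before [0.07 0.   9.94] F [-0.7  -1.21 -1.64] w 0.0392 J [  9.2  20.6 -29.   -0.  -40.4  -3.5]
front [(20, np.float64(754.0)), (30, np.float64(782.6)), (40, np.float64(65.9)), (50, np.float64(64.0)), (60, np.float64(65.7)), (70, np.float64(64.5)), (80, np.float64(65.4)), (90, np.float64(64.5))]
right [(15, np.float64(20.6)), (30, np.float64(20.0)), (45, np.float64(20.5)), (60, np.float64(20.9))] left max 87.4
```

```bash
sed -i 's/(L\[:,0\]>-10)/(L[:,0]>-10)\&(L[:,0]<175)/' chk.py
python3 -m creep '[[0,0,0,0,0,0.4,45],[0,0,0,0,0,0.4,45],[0,0,0,0,0,0.4,45],[0,0,0,0,0,0.4,45],[0,0,0,0,0,0.4,45],[0,0,0,0,0,0.4,45],[0,0,0,0,0,0.4,45],[0,0,0,0,0,0.4,45]]'; python3 -m creep '[[0,0,0,0,0,0.4,45],[0,0,0,0,0,0.4,45],[0,0,0,0,0,0.4,45],[0,0,0,0,0,0.4,45],[0,0,0,0,0,0.4,45],[0,0,0,0,0,0.4,45],[0,0,0,0,0,0.4,45],[0,0,0,0,0,0.3,45]]'
python3 chk.py
```

```text
time_s: 15.85
tcp_pos: [0.5327, -0.0757, 0.0058]
eef_rot: [-109.6, 90.0, -13.9]
contact_force: [0.2, -2.2, 0.7]
gripper_width: 0.0392
time_s: 16.65
tcp_pos: [0.5296, -0.0448, 0.0057]
eef_rot: [-174.9, 90.0, -79.2]
contact_force: [0.7, -3.4, 1.1]
gripper_width: 0.0397
t 16.65 loader [ 8.6 60.3] z 5.7 turn [ 0.002 -0.     0.   ] shift cm after turn [0.07 0.02 3.64] before [0.07 0.01 3.64] F [ 0.66 -3.37  1.15] w 0.0397 J [ 16.3  19.4 -31.    0.  -39.6 -10.6]
front [(20, np.float64(126.6)), (30, np.float64(128.6)), (40, np.float64(127.3)), (50, np.float64(127.1)), (60, np.float64(124.5)), (80, np.float64(18.1)), (90, np.float64(0.9)), (100, np.float64(-1.9))]
right [(0, np.float64(82.5)), (15, np.float64(82.1)), (90, np.float64(20.6)), (105, np.float64(20.5)), (120, np.float64(21.0))] left max 99.1
```

```bash
python3 -m creep '[[0,0,0,0,0,0.4,45],[0,0,0,0,0,0.4,45],[0,0,0,0,0,0.4,45],[0,0,0,0,0,0.4,45],[0,0,0,0,0,0.4,45],[0,0,0,0,0,0.4,45],[0,0,0,0,0,0.4,45],[0,0,0,0,0,0.2,45]]'; python3 -m creep '[[0,0,0,0,0,0.1,45],[0,0,0,0,0,0.1,45],[0,0,0,0,0,0.1,45],[0,0,0,0,0,0.1,45]]'
python3 chk.py
```

```text
time_s: 17.5
tcp_pos: [0.5266, -0.0148, 0.0057]
eef_rot: [11.1, 90.0, 106.8]
contact_force: [-0.1, -1.3, 0.5]
gripper_width: 0.0393
time_s: 17.9
tcp_pos: [0.5263, -0.0113, 0.0057]
eef_rot: [111.5, 90.0, -152.8]
contact_force: [-0.0, -2.9, 1.3]
gripper_width: 0.0393
t 17.9 loader [42.2 60.4] z 5.7 turn [ 0.002 -0.    -0.   ] shift cm after turn [0.07 0.01 0.28] before [0.07 0.01 0.28] F [-0.01 -2.9   1.32] w 0.0393 J [ 20.1  19.  -31.6   0.  -39.4 -14.5]
front [(20, np.float64(160.7)), (30, np.float64(161.1)), (40, np.float64(161.3)), (50, np.float64(161.1)), (60, np.float64(158.8)), (70, np.float64(56.2)), (80, np.float64(57.1)), (90, np.float64(57.6)), (100, np.float64(31.8))]
right [(30, np.float64(82.5)), (45, np.float64(83.2)), (60, np.float64(62.8)), (120, np.float64(23.5)), (135, np.float64(20.9)), (150, np.float64(21.1)), (165, np.float64(24.1))] left max 97.6
```

Front edge is about 4 mm from the stop. I'll creep in 0.5–1 mm steps and watch the force.

```bash
for i in 1; do python3 -m creep '[[0,0,0,0,0,0.1,45],[0,0,0,0,0,0.1,45]]'; done; python3 -m creep '[[0,0,0,0,0,0.05,45],[0,0,0,0,0,0.05,45]]'
```

```text
time_s: 18.15
tcp_pos: [0.5259, -0.0102, 0.0058]
eef_rot: [147.3, 89.9, -117.0]
contact_force: [2.3, -13.5, 1.6]
gripper_width: 0.0396
time_s: 18.35
tcp_pos: [0.5259, -0.0101, 0.006]
eef_rot: [160.0, 89.9, -104.3]
contact_force: [2.5, -16.9, 3.4]
gripper_width: 0.0396
```

```bash
python3 -m creep '[[0,0,0,0,0,0.05,45],[0,0,0,0,0,0,45]]'; python3 -c "
from h import *
go(45,60.5,5,0)"
```

```text
time_s: 18.55
tcp_pos: [0.5259, -0.0101, 0.0061]
eef_rot: [162.4, 89.9, -102.0]
contact_force: [3.5, -17.2, 2.4]
gripper_width: 0.0398
t 18.55 loader [43.5 60.7] z 6.1 turn [ 0.002 -0.002 -0.001] shift cm after turn [ 0.11 -0.02  0.15] before [ 0.11 -0.02  0.15] F [  3.53 -17.24   2.35] w 0.0398 J [ 20.4  19.  -31.7   0.2 -39.4 -14.9]
```

The rack is on the stop: the TCP stalled and the force rose to 17 N. Backing off straight, then lifting and checking.

```bash
python3 -m creep '[[0,0,0,0,0,-0.3,45],[0,0,0,0,0,-1,45],[0,0,0,0,0,-2,45],[0,0,0,-2,0,-3,45],[0,0,0,-4,0,-4,45],[0,0,0,-4,0,-4,45],[0,0,0,-4,0,-4,45],[0,0,0,0,0,-4,45]]'; python3 -m creep '[[0,0,0,0,0,-4,45],[0,0,0,0,0,-4,45],[0,0,0,0,0,0,45],[0,0,0,0,0,0,45]]'; python3 - <<'E'
from h import *
rack('scene',100,60,'s12');rack('top',100,60,'t12')
im,d=r.capture('top')
for cam in('scene','top'):
    d=r.capture(cam)[1];P,uv=cloud(cam,d,np.ones(d.shape,bool));L=(P[:,:2]*1000-LO)@R2(LA)
    k=(abs(L[:,0]-112)<75)&(abs(L[:,1]+60)<55);print("parked",cam,rect_top(np.c_[L[k]/1000,P[k,2]],.045,.062))
a=cv2.imread('pics/t12.png')[100:290,130:400];b=cv2.imread('pics/s12.png')[100:350,100:400]
cv2.imwrite('pics/v12.png',np.hstack([cv2.resize(a,(400,300)),cv2.resize(b,(400,300))]))
E
```

```text
time_s: 19.35
tcp_pos: [0.5499, -0.2178, 0.1376]
eef_rot: [-104.1, 89.5, -8.4]
contact_force: [1.1, 0.7, 0.7]
gripper_width: 0.0393
time_s: 19.75
tcp_pos: [0.554, -0.2964, 0.1311]
eef_rot: [41.1, 89.9, 136.6]
contact_force: [0.1, -0.2, 0.1]
gripper_width: 0.0394
scene (array([109.7,  61.6]), array([108.5,  82.3]), 0.39, 1584, 0.055)
top (array([112. ,  60.3]), array([106.3,  82.1]), 0.09, 1362, 0.0546)
parked scene (array([108.4, -59.7]), array([108.3,  83.9]), 0.17, 1805, 0.055)
parked top (array([110.6, -60.8]), array([106.2,  83.2]), 0.07, 1323, 0.0547)
```

View pics/v12.png

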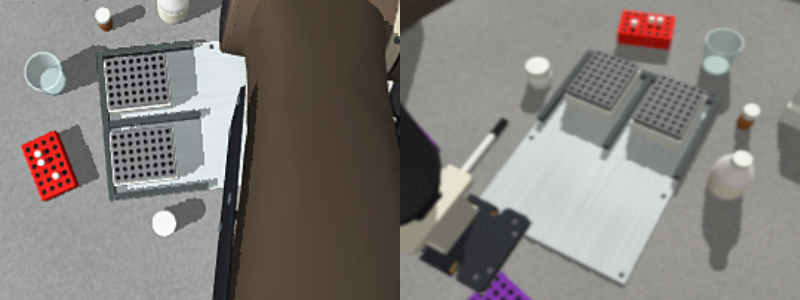

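The rack stands straight at the stop in the near lane, at about (142,152) in the left panel. The parked rack and the bystanders in view haven't moved, and the gripper is clear.

```bash
python3 -c "
from h import *
r.close_job()"
```

```text
the job is handed in; nothing more can be done
```

I pushed the loose grey rack about 30 mm sideways into line with the empty near lane. I then pushed it with two fingers, about 205 mm down the lane, until it met the stop. I backed off and handed the job in at about 20 s of the 54 s allowed. No verdict is reported.

**Last checks**
- **Position:** the top camera puts the rack at loader (112.0, 60.3) mm against a target of (112, 60.5), turned 0.1°. The scene camera says (109.7, 61.6) mm and 0.4°. That camera also reads the parked rack about 2 mm short, so this looks like its own bias.
- **Parked rack:** the top camera gives (110.6, -60.8) mm now and (110.5, -60.8) mm at the start, so it has not moved.
- **Forces:** the wrist read up to about 8 N in the sideways push, up to about 4 N in the lane and 17 N against the stop. These are readings at the end of each move, and all are below the 30 N limit.
- **Bystanders:** they look undisturbed in the last picture. I did not measure them again, and the arm hid part of the marker from the top camera.

**What disagreed:** the fingertips end about 24.5 mm short of the reported TCP.
- My first push down the lane passed just over the rack's top, without moving it.
- The earlier sideways push had caught only its upper edge, but it still lined the rack up.
- I found the offset in the wrist camera's depth picture and lowered the tool to correct for it before pushing again.

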